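# Pack the vial rack and close its carton

## Task

Lower the red vial rack gently, upright, into the open carton until it stands flat on the carton's floor, and let go of it. Then fold the short blue-banded flap fully down, and after it fold the long red-edged flap fully down over it, so that the carton is left closed. Leave the other things on the bench where they are.

Things in the scene. Friction and masses are not known exactly. Their poses are not given: they have to be found in the camera images.
- red_rack: Red plastic rack full of vials (black and blue caps). Body 140 (its x) by 84 (its y) by 40 high, caps rise to 50. An arched handle stands over its middle: a bar along y, 84 long, 12 thick in x, from 66 to 82 above the underside, on end posts at y = -38 and +38. Origin: centre of the underside, z up. About 0.35 kg. Same either way round.
- red_rack_handle (a point): Centre of the red rack's handle bar, 74 above the rack's underside on its centre line; axes as the rack's.
- carton_in (a point): Centre of the inner floor of the open brown carton, 11 above the table, z up. Inside 152 (its x) by 96 (its y), 95 deep, walls 5, rim 106 above the table. The short flap is hinged on the +y rim, the long one on the -y rim; the x ends have none. A fixed aluminium cradle (190 by 134, 28 high) holds the carton.
- short_flap (a joint): Angle of the short cardboard flap with the blue band (150 along the rim, 60 from hinge to free edge, 4 thick) on the carton's +y rim. 0 = closed, level over the opening; pi/2 = upright; more = leaning outwards; stops at 0 and 2.5. Stiff crease: it stays where it is left.
- short_flap_hinge (a point): Middle of the short flap's hinge line: at x 0, y +51, 97 above carton_in. Turns with the flap; at joint 0 its axes are parallel to carton_in's.
- short_flap_edge (a point): Middle of the short flap's free edge, 60 from the hinge (mid thickness).
- long_flap (a joint): Angle of the long cardboard flap with red free edge and white label (158 along the rim, 104 from hinge to free edge, 4 thick) on the carton's -y rim; closed, it covers the opening and the short flap. 0 = closed, level; pi/2 = upright; more = leaning outwards; stops at 0 and 2.5. Stiff crease: it stays where it is left.
- long_flap_hinge (a point): Middle of the long flap's hinge line: at x 0, y -51, 102 above carton_in. Turns with the flap; at joint 0 its axes are parallel to carton_in's.
- long_flap_edge (a point): Middle of the long flap's free edge, 104 from the hinge (mid thickness).
- orange_rack: Bystander: empty orange rack of the same shape as the red one (82 high with its handle). Origin: centre of the underside.
- bottle: Bystander: amber bottle, 64 in diameter, 130 high. Origin: centre of the underside.
- jar: Bystander: white jar with blue cap, 68 in diameter, 85 high. Origin: centre of the underside.
- vial_box: Bystander: closed red vial box with clear lid, 125 by 125 by 52 high. Origin: centre of the underside.
- beaker: Bystander: clear beaker, 70 in diameter, 85 high. Origin: centre of the underside.
There are look-alikes about, which are no part of the job. Leave any pink or yellow look-alike of the part that bears carton_in alone.

How it is judged (in metres and radians):
On the way, in this order (a step that is already met when the one before it is completed fails the run):
1. the red rack stands flat on the carton's floor, let go, with both flaps still open (x of red_rack in the frame of carton_in between -0.012 and 0.012 m and y of red_rack in the frame of carton_in between -0.012 and 0.012 m and z of red_rack in the frame of carton_in between -0.008 and 0.008 m and angle between red_rack's own z axis and vertical below 0.08 rad and angle between the x axis of red_rack and the x axis of carton_in, either way round below 0.17 rad and contact force between the fingers and red_rack below 0.5 N and value of joint each of short_flap, long_flap above 0.8 rad), for 0.2 s.
2. the short flap is folded down while the long flap is still up (value of joint short_flap below 0.15 rad and value of joint long_flap above 0.8 rad), for 0.1 s.
3. the long flap is folded down over the short one (value of joint each of short_flap, long_flap below 0.15 rad), for 0.2 s.
At the end, for the whole second after the job is handed in: The red rack is at rest on the carton's floor (origin within 12 mm of its centre in x and y, within 8 mm of it in height, tilted under 0.08 rad, its long side within 0.17 rad of the carton's), and both flaps are closed to within 0.15 rad of level (all of step 3 and x of red_rack in the frame of carton_in between -0.012 and 0.012 m and y of red_rack in the frame of carton_in between -0.012 and 0.012 m and z of red_rack in the frame of carton_in between -0.008 and 0.008 m and angle between red_rack's own z axis and vertical below 0.08 rad and angle between the x axis of red_rack and the x axis of carton_in, either way round below 0.17 rad and linear speed of red_rack below 0.02 m/s); the robot touches nothing.
It fails at once if the red rack is tipped more than 0.6 rad (angle between red_rack's own z axis and vertical above 0.6 rad).
It fails at once if the red rack is dropped or thrown into the carton (faster than 0.45 m/s within the carton) (horizontal distance between red_rack and carton_in below 0.03 m and z of red_rack in the frame of carton_in below 0.08 m and linear speed of red_rack above 0.45 m/s).
It fails at once if another thing on the bench (orange rack, bottle, jar, vial box or beaker) is moved more than 30 mm (distance of any of orange_rack, bottle, jar, vial_box, beaker from where it was at the start of the episode above 0.03 m).
It also fails if it takes over 69 s, if anything falls off the work surface, if the arm or the gripper's body presses on something with over 40 N, if the wrist force passes 120 N, or if a joint passes its speed limit or range.

## Robot

A 6-joint arm with a two-finger parallel gripper is mounted at the origin on the work surface. World frame = base frame: x ahead of the robot, y to its left, z up, the work surface at z = 0. Lengths are in m, angles in degrees, forces in N, time in s.
With the tool pointing down it reaches from about 0.4 to 0.825 m from the base axis. Payload 7 kg.
Tool frame: the origin (TCP) lies at the very end of the fingers, on their centre line; the grasp point (between the pads) lies 19 mm behind it; z points along the fingers, y is the line along which they close (so a half turn about z gives the same grasp; the last joint's range is limited). The gripper opens to 88 mm and grips with 3 to 60 N. Pads are 19 mm wide; open, the fingers measure 130 mm over their backs; the gripper's body (78 mm by 193 mm) begins 47 mm behind the grasp point.
Start: joints at [-52.878, 20.546, 0.682, 0, -70.136, -16.507], TCP at [0.238, -0.632, 0.227] pointing down, gripper open.
Joint ranges: [-176.03, 176.03], [-82.01, 121.73], [-58.28, 71.71], [-173.87, 95.51], [-174.79, -0.11], [-173.66, 173.66]. Speed limits (degrees/s): [136.94, 136.94, 172.46, 180, 180, 180].

## Interface

Orientations are given as [roll, pitch, yaw] about the fixed x, y, z axes, in that order (R = Rz(yaw) Ry(pitch) Rx(roll)).
In Python, from plant import get_state, imaging, r, finder gives the robot as it stands.
- The arm moves only by the shell command python3 -m handwheel 'ROWS' [FORCE]. ROWS is JSON, a list of rows, each a list of 5 numbers: the closure, from 0 (fully open) to 1 (shut), then the shift along the world's x, y, z in cm, then the turn about the world's z in degrees. A call has 1 to 8 rows; each row is the pose to reach, as a shift and turn from the pose commanded when the call began; what a row does not reach only later rows make up. A row lasts 1/8 s, in which the tool goes at most 62.5 mm and 10.7 degrees, less where a joint would pass 70% of its speed; a pose out of reach is approached as far as the arm can. A call with a gripper value outside its range is refused whole. The fingers move at their own pace and stop on an object; FORCE is the grip in N (left out, the last holds). Time passes only in rows, so rows that repeat a pose let the fingers close. It gives the time, the measured TCP pose, the force, the opening and the grip force at its end, in the units of the state.
- get_state(): the state, without advancing time (a new reading comes with each control period).
- imaging.capture(name): name is "side" or "top" or "wrist"; returns (picture, depth): 400x640x3 uint8, red, green, blue; 400x640 float32, m along the optical axis (not along the pixel's ray), 0 where there is no reading.
- imaging.get_calibration(name): a dict with "fx", "fy", "cx", "cy" (pixels), "rvec" (rotation vector, rad) and "tvec" (3), from world to camera coordinates, as OpenCV has them; the wrist camera has in their place "hand_eye" (4x4, takes a point from camera to tool coordinates, whose origin is the TCP and whose axes are the flange's). Camera axes: x right, y down, z forward; pixel columns grow to the right and rows downward; lengths in m; the calibration is good to about 2 mm. A picture is of the moment at which its call begins: read the wrist's pose just before it. get_calibration takes no time and is no camera call.
- r.close_job(): hands the job in; it is judged then, once.
Trained networks look in the newest picture that a camera, given by its name, has taken for a name from the list of things; names that differ only in an ending like _2 or _b are one class to them, and where a whole thing is asked for, a point or a joint stands for the part that bears it (a point fixed in the world has none). Each returns a list of dicts, best first, with "p" (0 to 1); they miss things now and then, are a little off and sometimes report something else, mostly with a low value. They report only what shows in the picture. A call takes as long as a camera call. They do not tell look-alikes from the thing itself.
- finder.cut_out(camera, query): "region" (400x640 bool, what is visible of it) and "pixel" ([column, row] in pixels, amid what is visible of it).
The state is a dict: "time_s": time; "joints": joint angles; "qd": joint speeds; "joint_torque": joint torques, N m; "tcp_pos": TCP position; "eef_rot": TCP orientation; "contact_force": force on the tool from outside, world axes, zero at the start; "moment": the same for the moment, N m; "gripper_width": finger opening in m; "gripper_force": force on a finger pad.
Only numpy, scipy, OpenCV 4.12 (cv2) and the standard library are available. Lean on these libraries where they do the work, as an engineer would, in place of code of your own. Each camera call takes 0.05 s, during which the arm holds its last target. There are 200 camera calls.

## Working session

There is one attempt and no reset: what is moved stays moved. The work goes in short steps, Python scripts to look and compute and a shell command to move; the robot and the scene stay as the last step left them, time stands still between calls to the robot, and variables do not carry over. Pictures are saved under pics/ and viewed, at most 10 in all, crops included, and the job is handed in when it is done.

```bash
mkdir -p pics; ls
cat > h.py <<'E'
import numpy as np, cv2
from scipy.spatial.transform import Rotation as Ro
from plant import get_state, imaging, r, finder
def shot(name):
    s=get_state(); im,d=imaging.capture(name); c=imaging.get_calibration(name)
    if 'hand_eye' in c:
        T=np.eye(4); T[:3,:3]=Ro.from_euler('xyz',s['eef_rot'],degrees=True).as_matrix(); T[:3,3]=s['tcp_pos']
        M=T@np.array(c['hand_eye'])
    else:
        W=np.eye(4); W[:3,:3]=cv2.Rodrigues(np.array(c['rvec'],float))[0]; W[:3,3]=np.ravel(c['tvec']); M=np.linalg.inv(W)
    v,u=np.mgrid[:400,:640]
    P=np.stack([(u-c['cx'])/c['fx']*d,(v-c['cy'])/c['fy']*d,d],-1)@M[:3,:3].T+M[:3,3]
    P[d==0]=np.nan
    return im,P
def save(n,im): cv2.imwrite('pics/'+n+'.png',cv2.cvtColor(im,cv2.COLOR_RGB2BGR))
E
python3 - <<'E'
from h import *
print(get_state())
for n in('top','side'):
    im,P=shot(n); save(n+'0',im); np.save(n+'0.npy',P)
    for q in('red_rack','carton_in','short_flap','long_flap','red_rack_handle','orange_rack','bottle','jar','vial_box','beaker'):
        for o in finder.cut_out(n,q)[:3]:
            print(n,q,round(o['p'],2),o['pixel'],np.nanmedian(P[o['region']],0).round(3),np.nanpercentile(P[o['region']],[2,98],axis=0).round(3).tolist())
E
```

```text
pics
{'time_s': 0.0, 'joints': array([-5.28790797e+01,  2.05904140e+01,  6.33525188e-01, -2.04122364e-02,
       -7.01343156e+01, -1.65079722e+01]), 'qd': array([-0.02905272, -0.09395414, -0.09426797, -0.05238812, -0.0448256 ,
       -0.07082743]), 'joint_torque': array([-2.57476012e-05, -5.82713449e+01,  2.93054062e+01,  6.99748322e+00,
        6.92470014e-03, -2.23899474e-04]), 'tcp_pos': array([ 0.2374552 , -0.63133717,  0.22563139]), 'eef_rot': array([ 1.79907102e+02, -7.52034661e-03, -1.59393997e+02]), 'contact_force': array([ 0.14817659, -0.70244459,  0.18061469]), 'moment': array([0.01015908, 0.01923403, 0.02030692]), 'gripper_force': 0.0, 'gripper_width': 0.08790338874490478}
top red_rack 0.67 [413.6, 224.3] [ 0.479 -0.332  0.042] [[0.412, -0.387, -0.002], [0.554, -0.284, 0.083]]
top carton_in 0.72 [443.2, 283.3] [ 0.302 -0.421  0.021] [[0.253, -0.442, -0.001], [0.335, -0.385, 0.117]]
top carton_in 0.63 [302.2, 194.3] [ 0.56  -0.002  0.074] [[0.472, -0.096, 0.003], [0.645, 0.079, 0.203]]
top carton_in 0.47 [344.4, 253.5] [ 0.386 -0.107  0.107] [[0.283, -0.214, -0.001], [0.411
[... 2116 characters left out ...]
tle 0.65 [246.6, 242.8] [0.75  0.135 0.075] [[0.727, 0.051, 0.003], [0.781, 0.15, 0.132]]
side bottle 0.6 [271.4, 179.1] [ 0.764 -0.192  0.06 ] [[0.734, -0.241, 0.008], [0.796, -0.172, 0.089]]
side bottle 0.43 [265.1, 203.3] [ 0.748 -0.053  0.056] [[0.721, -0.18, -0.001], [0.804, -0.034, 0.089]]
side jar 0.87 [263.7, 203.7] [ 0.748 -0.051  0.06 ] [[0.721, -0.123, 0.002], [0.782, -0.034, 0.09]]
side vial_box 0.65 [241.0, 291.5] [0.715 0.327 0.051] [[0.66, 0.253, 0.01], [0.779, 0.375, 0.058]]
side vial_box 0.33 [308.3, 309.3] [0.496 0.335 0.04 ] [[0.43, 0.252, -0.001], [0.566, 0.367, 0.084]]
side beaker 0.85 [274.5, 178.1] [ 0.762 -0.194  0.06 ] [[0.734, -0.241, 0.009], [0.796, -0.172, 0.089]]
```

View pics/top0.png

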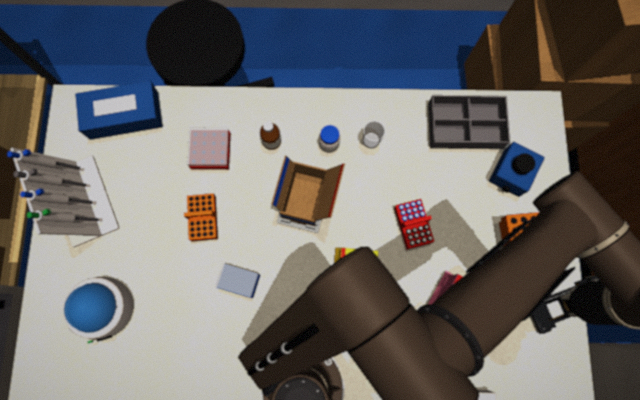

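View pics/side0.png

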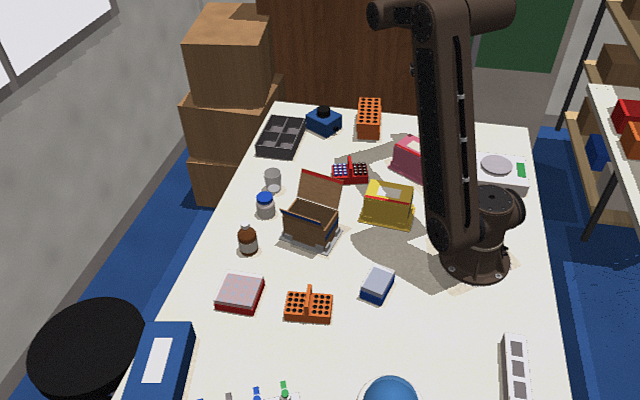

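Run:
```python
import numpy as np,cv2
for n in('top','side'):
    P=np.load(n+'0.npy').reshape(-1,3); x,y,z=P.T
    def rect(m,t):
        if m.sum()<6: print(n,t,m.sum()); return
        (c,s,a)=cv2.minAreaRect(P[m,:2].astype(np.float32)*1000); print(n,t,m.sum(),np.round(c),np.round(s),round(a,1), P[m].mean(0).round(4))
    R=(x>.38)&(x<.6)&(y<-.26)&(y>-.42)
    rect(R&(z>.072)&(z<.09),'handle'); rect(R&(z>.025)&(z<.055),'body')
    C=(x>.44)&(x<.68)&(y>-.12)&(y<.11)
    rect(C&(z>.02)&(z<.034),'cradle'); rect(C&(z>.098)&(z<.108),'rim'); rect(C&(z<.014)&(z>.006),'floor')
    for t,m in(('short',C&(y>.03)&(z>.115)),('long',C&(y<-.02)&(z>.12))):
        Q=P[m]; c=Q.mean(0); w,V=np.linalg.eigh(np.cov((Q-c).T)); print(n,t,len(Q),c.round(4),'long axis',V[:,2].round(3),'across',V[:,1].round(3),'normal',V[:,0].round(3), 'ztop',Q[:,2].max().round(3))
```

```text
top handle 121 [ 484. -336.] [13. 83.] 15.7 [ 0.4833 -0.3363  0.0801]
top body 1156 [ 484. -337.] [142.  87.] 14.4 [ 0.4803 -0.3345  0.0425]
top cradle 136 [558.   2.] [119. 165.] 75.9 [0.5404 0.0109 0.0268]
top rim 198 [564.   3.] [105. 165.] 77.7 [0.5657 0.0108 0.1042]
top floor 1050 [557.  -8.] [230. 221.] 5.1 [0.5648 0.0032 0.0097]
top short 530 [0.5772 0.0637 0.1423] long axis [-0.971  0.239  0.008] across [0.102 0.385 0.917] normal [ 0.216  0.891 -0.398] ztop 0.168
top long 846 [ 0.5437 -0.0726  0.1677] long axis [-0.972  0.235  0.004] across [-0.101 -0.436  0.894] normal [0.212 0.869 0.448] ztop 0.211
side handle 46 [ 486. -333.] [12. 90.] 15.9 [ 0.4863 -0.3295  0.0817]
side body 525 [ 485. -329.] [141.  92.] 14.2 [ 0.4828 -0.3214  0.0431]
side cradle 247 [567.  10.] [119. 180.] 77.3 [0.5533 0.0323 0.0276]
side rim 249 [566.   5.] [115. 165.] 76.4 [0.5575 0.0041 0.1033]
side floor 239 [560.  -4.] [224. 229.] 87.7 [0.5492 0.05   0.0091]
side short 272 [0.5789 0.071  0.1441] long axis [-0.972  0.234 -0.   ] across [0.087 0.364 0.927] normal [ 0.217  0.902 -0.374] ztop 0.171
side long 1197 [ 0.5467 -0.0673  0.1647] long axis [-0.974  0.228  0.007] across [-0.094 -0.429  0.898] normal [0.208 0.874 0.439] ztop 0.212
```

Both views show the brown carton (top at (300,190)) with its flaps up, the red rack at (413,224), and yellow and pink look-alikes near the base. I'm moving above the rack.

```bash
python3 -m handwheel '[[0,2,2.5,-0.5,10],[0,5,6,-1,20],[0,8.5,10,-2,30],[0,12,14.5,-2.5,41],[0,15.5,18.5,-3,52],[0,18.5,22.5,-3.5,62],[0,21.5,26,-4,72],[0,24,28.5,-4.5,82]]'; python3 -m handwheel '[[0,0.6,1,0,2],[0,0.6,1,0,2],[0,0.6,1,0,2]]'
python3 - <<'E'
from h import *
im,P=shot('wrist'); save('w1',im); s=get_state(); print(s['tcp_pos'],s['eef_rot'],s['joints'].round(1))
x,y,z=P.reshape(-1,3).T; Q=P.reshape(-1,3)
for a,b in((.072,.09),(.03,.055)):
    m=(x>.38)&(x<.6)&(y<-.26)&(y>-.42)&(z>a)&(z<b)
    if m.sum()>5: print(m.sum(),cv2.minAreaRect(Q[m,:2].astype(np.float32)*1000),Q[m].mean(0))
E
```

```text
time_s: 2.1
tcp_pos: [0.4788, -0.3452, 0.1818]
eef_rot: [-180.0, -0.0, -77.0]
contact_force: [0.3, -0.3, -0.6]
gripper_width: 0.0872
gripper_force: 0.0
time_s: 2.48
tcp_pos: [0.4831, -0.3374, 0.1818]
eef_rot: [-180.0, -0.0, -75.5]
contact_force: [-0.2, 0.6, -0.2]
gripper_width: 0.0872
gripper_force: 0.0
[ 0.48294848 -0.33758442  0.1817822 ] [-1.79996092e+02 -9.51189734e-03 -7.55275005e+01] [-16.   14.4 -14.1   0.  -61.4  30.4]
1552 ((483.54815673828125, -336.6891174316406), (11.76235294342041, 83.08366394042969), 14.722935676574707) [ 0.48398545 -0.33929518  0.08256037]
12341 ((483.3067932128906, -336.33544921875), (140.22271728515625, 84.0234146118164), 15.138272285461426) [ 0.48412563 -0.33996007  0.04512637]
```

```bash
python3 -m handwheel '[[0,0,0.1,-3,0],[0,0,0.1,-7,0],[0,0,0.1,-10,0],[0,0,0.1,-11.5,0],[0,0,0.1,-12.3,0],[0,0,0.1,-12.3,0],[1,0,0.1,-12.3,0],[1,0,0.1,-12.3,0]]' 35; python3 -m handwheel '[[1,0,0,0,0],[1,0,0,0,0],[1,0,0,0,0],[1,0,0,0,0],[1,0,0,0,0],[1,0,0,0,0]]'
```

```text
time_s: 3.52
tcp_pos: [0.4842, -0.3359, 0.0595]
eef_rot: [-179.9, -0.0, -75.4]
contact_force: [0.0, 0.4, 0.3]
gripper_width: 0.0729
gripper_force: 0.0
time_s: 4.28
tcp_pos: [0.4836, -0.3358, 0.0585]
eef_rot: [180.0, 0.0, -75.4]
contact_force: [0.5, 0.7, 0.9]
gripper_width: 0.0134
gripper_force: 0.0
```

```bash
python3 -m handwheel '[[1,0,0,0,0],[1,0,0,0,0],[1,0,0,0,0],[1,0,0,1,0],[1,0,0,2.5,0],[1,0,0,5,0],[1,0,0,8,0],[1,0,0,11,0]]'; python3 -m handwheel '[[1,0,0,3,0],[1,0,0,6,0],[1,0,0,9,0],[1,0,0,11,0],[1,0,0,12.5,0],[1,0,0,13,0],[1,0,0,13,0]]'
python3 - <<'E'
from h import *
im,P=shot('side');save('s1',im); im,P=shot('top'); Q=P.reshape(-1,3); x,y,z=Q.T
C=(x>.47)&(x<.66)&(y>-.05)&(y<.07)
s=get_state();print(s['tcp_pos'],s['gripper_force'])
E
```

```text
time_s: 5.28
tcp_pos: [0.4834, -0.3357, 0.1705]
eef_rot: [-180.0, -0.0, -75.4]
contact_force: [0.8, 0.5, -4.3]
gripper_width: 0.0114
gripper_force: 35.0
time_s: 6.15
tcp_pos: [0.4834, -0.3356, 0.2983]
eef_rot: [180.0, 0.0, -75.4]
contact_force: [0.5, 0.3, -5.2]
gripper_width: 0.0116
gripper_force: 35.0
[ 0.48322852 -0.33549396  0.2975557 ] 34.98648762702942
```

View pics/s1.png

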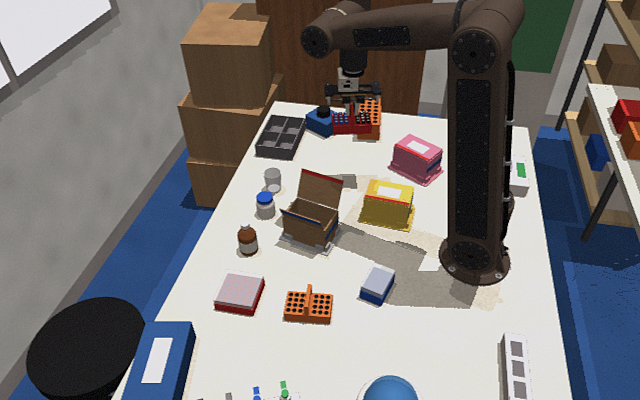

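```bash
python3 -m handwheel '[[1,0.5,1.5,0,-3],[1,1.5,4.5,0,-7],[1,2.5,8,0,-11],[1,3,12,0,-15],[1,3.5,15.5,0,-19],[1,4,18.5,0,-23],[1,4.3,20.5,0,-27],[1,4.5,21,0,-28.5]]';python3 -m handwheel '[[1,0,0,0,0],[1,0,0,0,0],[1,0,0,0,0]]'
python3 - <<'E'
from h import *
im,P=shot('wrist');save('w2',im);it,T=shot('top')
s=get_state();print(s['tcp_pos'],s['eef_rot'],s['gripper_force'])
R=Ro.from_euler('z',-13.5,degrees=True).as_matrix()
for n,A in(('w',P),('t',T)):
    Q=A.reshape(-1,3); L=(Q-[.563,.004,.011])@R   # carton frame
    x,y,z=L.T
    m=(abs(x)<.1)&(abs(y)<.06)&(z>.088)&(z<.097); print(n,'rim',m.sum())
    for e,mm in(('x-',m&(x<-.07)&(abs(y)<.04)),('x+',m&(x>.07)&(abs(y)<.04)),('y+',m&(y>.04)&(abs(x)<.06)),('y-',m&(y<-.04)&(abs(x)<.06))):
        if mm.sum()>3: print(n,e,mm.sum(),np.percentile(L[mm],[5,50,95],axis=0).round(4).tolist())
E
```

```text
time_s: 7.25
tcp_pos: [0.5285, -0.1247, 0.2978]
eef_rot: [179.9, -0.0, -103.9]
contact_force: [-0.3, 0.1, -4.3]
gripper_width: 0.0119
gripper_force: 35.0
time_s: 7.62
tcp_pos: [0.5284, -0.1264, 0.2985]
eef_rot: [180.0, -0.0, -103.9]
contact_force: [0.2, -0.8, -4.7]
gripper_width: 0.0119
gripper_force: 35.0
[ 0.52851323 -0.12625096  0.29851448] [ 1.79995410e+02 -4.58605690e-03 -1.03910417e+02] 34.98636782169342
w rim 22
w y+ 22 [[-0.0203, 0.0457, 0.0895], [-0.0028, 0.0463, 0.0935], [0.0147, 0.0487, 0.0964]]
t rim 96
t x- 22 [[-0.0795, -0.0367, 0.0889], [-0.0776, -0.0208, 0.0935], [-0.0746, 0.0021, 0.0955]]
t x+ 45 [[0.0765, -0.0343, 0.0887], [0.079, -0.0038, 0.0923], [0.0822, 0.0296, 0.0966]]
t y- 10 [[-0.0541, -0.0513, 0.09], [-0.012, -0.0508, 0.0949], [0.0547, -0.0505, 0.0967]]
```

View pics/w2.png

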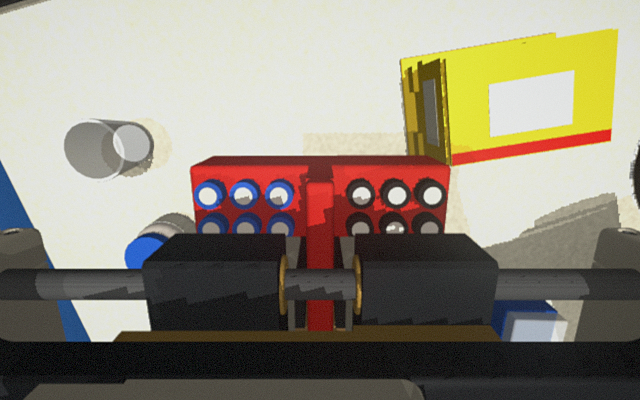

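```bash
python3 -m handwheel '[[1,0.5,2,0,0],[1,1.3,5,0,0],[1,2.2,8,0,0],[1,2.9,10.8,0,0],[1,3.4,12.5,0,0.3],[1,3.5,13.1,0,0.3],[1,3.5,13.1,0,0.3],[1,3.5,13.1,0,0.3]]'
python3 - <<'E'
from h import *
im,P=shot('wrist');save('w3',im);it,T=shot('top');si,S=shot('side');save('s3',si)
s=get_state();print(s['tcp_pos'],s['eef_rot'])
R=Ro.from_euler('z',-13.5,degrees=True).as_matrix()
for n,A in(('w',P),('t',T),('s',S)):
    Q=A.reshape(-1,3); L=(Q-[.563,.004,.011])@R; x,y,z=L.T
    m=(abs(x)<.1)&(abs(y)<.06)&(z>.088)&(z<.097)
    b=(abs(x)<.1)&(abs(y)<.06)&(z>.225)&(z<.29)
    for e,mm in(('x-',m&(x<-.07)&(abs(y)<.04)),('x+',m&(x>.07)&(abs(y)<.04)),('y+',m&(y>.04)&(abs(x)<.06)),('y-',m&(y<-.04)&(abs(x)<.06)),('rack',b)):
        if mm.sum()>3: print(n,e,mm.sum(),np.percentile(L[mm],[3,50,97],axis=0).round(4).tolist())
E
```

```text
time_s: 8.72
tcp_pos: [0.5634, 0.0046, 0.2986]
eef_rot: [180.0, -0.0, -103.6]
contact_force: [0.1, 0.5, -4.1]
gripper_width: 0.0118
gripper_force: 35.0
[0.56351812 0.00462296 0.29866688] [-1.79992159e+02  3.38277509e-03 -1.03635823e+02]
w x- 104 [[-0.081, -0.0395, 0.0887], [-0.0778, -0.0315, 0.0954], [-0.0759, -0.0232, 0.0969]]
w x+ 104 [[0.0756, -0.0398, 0.0893], [0.0775, -0.0317, 0.0955], [0.0807, -0.0234, 0.0967]]
w rack 18040 [[-0.0638, -0.0421, 0.2441], [-0.0015, -0.0287, 0.2705], [0.0624, -0.0079, 0.281]]
t x- 49 [[-0.0802, -0.036, 0.0889], [-0.0779, 0.0022, 0.0931], [-0.0749, 0.0365, 0.0966]]
t x+ 4 [[0.0774, -0.0396, 0.0936], [0.0793, -0.0372, 0.0949], [0.0812, -0.0348, 0.096]]
t y+ 7 [[-0.0594, 0.0456, 0.0915], [-0.0498, 0.0468, 0.0931], [-0.0449, 0.0483, 0.0965]]
t y- 8 [[-0.0569, -0.0514, 0.091], [-0.0167, -0.0507, 0.0935], [0.0464, -0.0504, 0.0964]]
t rack 475 [[-0.0697, -0.0428, 0.2345], [-0.0267, -0.0328, 0.2673], [0.0606, 0.0312, 0.2807]]
s x- 34 [[-0.0797, -0.0361, 0.0885], [-0.0776, 0.0002, 0.0937], [-0.0738, 0.034, 0.0966]]
s x+ 25 [[0.0763, -0.0395, 0.0893], [0.0799, -0.0152, 0.092], [0.085, 0.0187, 0.0967]]
s y+ 55 [[-0.0567, 0.0498, 0.0882], [0.0001, 0.054, 0.0917], [0.0523, 0.0577, 0.0966]]
s y- 66 [[-0.0555, -0.053, 0.0888], [0.0018, -0.0485, 0.0925], [0.054, -0.043, 0.0967]]
s rack 1073 [[-0.0684, -0.0295, 0.2345], [-0.0181, 0.0328, 0.2691], [0.0636, 0.0477, 0.2828]]
```

View pics/w3.png

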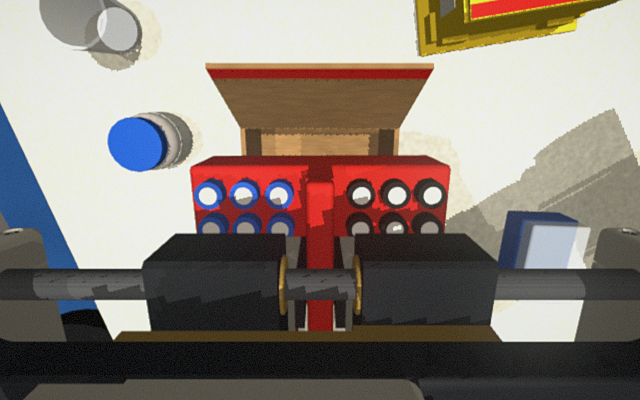

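```bash
python3 -c "
from h import *
print(np.array(imaging.get_calibration('wrist')['hand_eye']).round(3))"; python3 -m handwheel '[[1,0,0,-2,0],[1,0,0,-5,0],[1,0,0,-8,0],[1,0,0,-10.5,0],[1,0,0,-12,0],[1,0,0,-12.5,0],[1,0,0,-12.5,0]]'
```

```text
[[ 0.001 -0.963 -0.269  0.073]
 [ 1.     0.001  0.     0.001]
 [-0.    -0.269  0.963 -0.159]
 [ 0.     0.     0.     1.   ]]
time_s: 9.75
tcp_pos: [0.564, 0.0052, 0.174]
eef_rot: [-180.0, 0.0, -103.6]
contact_force: [0.7, 0.6, -3.7]
gripper_width: 0.0116
gripper_force: 35.0
```

```bash
python3 -m handwheel '[[1,0,-0.05,-1,0],[1,0,-0.05,-2,0],[1,0,-0.05,-3,0],[1,0,-0.05,-3,0]]'; python3 -m handwheel '[[1,0,0,-1,0],[1,0,0,-2,0],[1,0,0,-3,0],[1,0,0,-4,0],[1,0,0,-5,0],[1,0,0,-5.8,0],[1,0,0,-6.2,0],[1,0,0,-6.4,0]]'
```

```text
time_s: 10.25
tcp_pos: [0.5629, 0.0046, 0.1424]
eef_rot: [179.9, -0.1, -103.6]
contact_force: [-0.6, 0.6, -3.1]
gripper_width: 0.0116
gripper_force: 35.0
time_s: 11.25
tcp_pos: [0.5637, 0.0047, 0.0794]
eef_rot: [180.0, -0.0, -103.6]
contact_force: [0.4, 0.1, -4.0]
gripper_width: 0.0116
gripper_force: 35.0
```

```bash
python3 -m handwheel '[[1,0,0,-0.4,0],[1,0,0,-0.7,0],[1,0,0,-0.85,0],[1,0,0,-0.95,0],[1,0,0,-0.95,0]]'
```

```text
time_s: 11.88
tcp_pos: [0.5636, 0.0047, 0.0701]
eef_rot: [-180.0, 0.0, -103.6]
contact_force: [-0.4, 0.4, -3.9]
gripper_width: 0.0118
gripper_force: 35.0
```

```bash
python3 -m handwheel '[[1,0,0,-0.1,0],[1,0,0,-0.2,0],[1,0,0,-0.2,0],[1,0,0,-0.2,0]]'
```

```text
time_s: 12.38
tcp_pos: [0.5638, 0.0048, 0.0695]
eef_rot: [-179.9, 0.0, -103.6]
contact_force: [-5.3, 1.6, 9.1]
gripper_width: 0.0121
gripper_force: 35.0
```

```bash
python3 -m handwheel '[[0.6,0,0,0.1,0],[0.6,0,0,0.1,0],[0.6,0,0,0.1,0],[0.6,0,0,0.1,0],[0.6,0,0,0.1,0],[0.6,0,0,0.1,0],[0.6,0,0,0.1,0],[0.6,0,0,0.1,0]]'; python3 -m handwheel '[[0.6,0,0,1,0],[0.6,0,0,3,0],[0.6,0,0,6,0],[0.6,0,0,10,0],[0.6,0,0,15,0],[0.6,0,0,20,0],[1,0,0,25,0],[1,0,0,25,0]]'
python3 - <<'E'
from h import *
im,P=shot('wrist');it,T=shot('top');si,S=shot('side')
save('chk',np.vstack([im[:, :],cv2.resize(np.hstack([it[130:250,240:380],si[140:260,240:380]]),(640,200))]))
s=get_state();print(s['tcp_pos'],s['gripper_width'],s['joints'].round())
R=Ro.from_euler('z',-13.5,degrees=True).as_matrix()
for n,A in(('w',P),('t',T),('s',S)):
    Q=A.reshape(-1,3); L=(Q-[.563,.004,.011])@R; x,y,z=L.T
    for e,mm in(('handle',(abs(x)<.04)&(abs(y)<.045)&(z>.072)&(z<.088)),('body',(abs(x)<.074)&(abs(y)<.046)&(z>.03)&(z<.055)),('short',(abs(x)<.07)&(y>.045)&(y<.12)&(z>.105)&(z<.2)),('long',(abs(x)<.07)&(y<-.045)&(y>-.12)&(z>.11)&(z<.22))):
        if mm.sum()>3:
            q=L[mm]; print(n,e,mm.sum(),np.percentile(q,[3,50,97],axis=0).round(4).tolist(), np.degrees(np.arctan2(*np.polyfit(q[:,1],q[:,2],1)[:1],1)).round(1))
E
```

```text
time_s: 13.38
tcp_pos: [0.5636, 0.0047, 0.069]
eef_rot: [180.0, -0.0, -103.6]
contact_force: [0.5, -0.2, 0.5]
gripper_width: 0.0354
gripper_force: 0.0
time_s: 14.38
tcp_pos: [0.5653, 0.0048, 0.3246]
eef_rot: [-179.5, 0.2, -103.6]
contact_force: [-0.1, 0.4, -0.4]
gripper_width: 0.0208
gripper_force: 0.0
[0.56310119 0.00471824 0.3188787 ] 0.008704584215476754 [ 20.   7.  -5.  -0. -78. -34.]
w handle 716 [[-0.0056, -0.0403, 0.081], [-0.0003, -0.0024, 0.0827], [0.005, 0.0385, 0.0841]] 0.3
w body 6614 [[-0.0659, -0.0404, 0.0388], [0.0067, -0.0004, 0.0417], [0.0657, 0.0456, 0.0521]] 0.3
w short 3205 [[-0.0636, 0.0505, 0.1063], [0.0012, 0.0581, 0.1246], [0.0638, 0.0713, 0.1531]] 66.6
w long 9154 [[-0.0658, -0.0997, 0.1148], [-0.0002, -0.0826, 0.1678], [0.0657, -0.0569, 0.1967]] -63.3
t handle 41 [[-0.0057, -0.0417, 0.0745], [-0.0002, -0.0284, 0.0801], [0.0069, -0.0169, 0.0849]] 1.1
t body 760 [[-0.0621, -0.0413, 0.0333], [-0.0236, -0.0118, 0.0427], [0.0604, 0.0419, 0.0532]] 1.0
t short 179 [[-0.0681, 0.0504, 0.1073], [-0.0449, 0.0611, 0.1305], [0.0294, 0.0727, 0.1541]] 65.2
t long 726 [[-0.0661, -0.1002, 0.1141], [-0.0014, -0.0799, 0.1591], [0.066, -0.0575, 0.1963]] -63.2
s handle 60 [[-0.0209, -0.0447, 0.0724], [0.0011, -0.0246, 0.0798], [0.037, 0.0057, 0.0873]] 3.3
s body 127 [[-0.0519, -0.0457, 0.0359], [-0.0149, -0.0278, 0.0476], [0.0661, -0.0045, 0.0541]] 5.5
s short 238 [[-0.0651, 0.058, 0.1067], [-0.0028, 0.0707, 0.1359], [0.0637, 0.079, 0.1561]] 67.0
s long 1038 [[-0.0665, -0.0944, 0.1131], [-0.0015, -0.0736, 0.1547], [0.0661, -0.0513, 0.1956]] -61.7
```

View pics/chk.png

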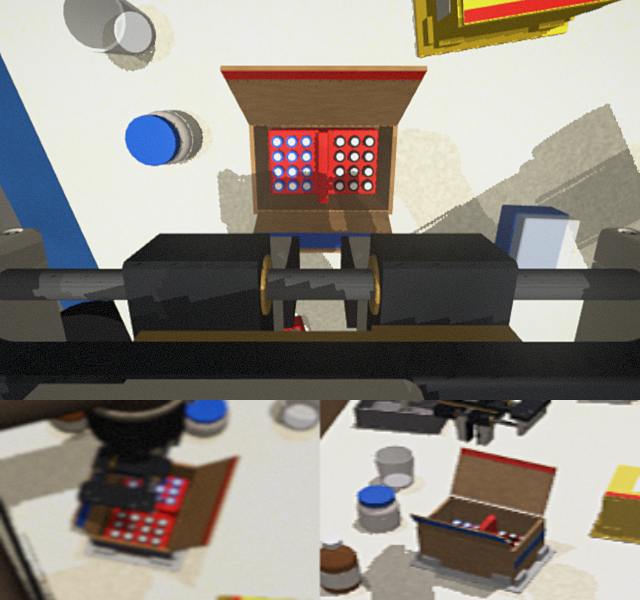

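```bash
python3 -m handwheel '[[1,0.5,2,0,0],[1,1.5,6,0,0],[1,2.4,10,-2,0],[1,2.9,12,-6,0],[1,2.9,12,-11,0],[1,2.9,12,-15,0],[1,2.9,12,-17.4,0],[1,2.9,12,-17.4,0]]'
python3 -c "
from h import *
s=get_state(); R=Ro.from_euler('z',-13.5,degrees=True).as_matrix(); t=s['tcp_pos'];print(((t-[.563,.004,.011])@R).round(4))
h=.051
for a in (113,100,90,75,60,45,30,20,10,0,-3):
  c=np.radians(a); y=.051-.045*np.cos(c)+.0095; z=.099+.045*np.sin(c); w=np.array([.563,.004,.011])+R@[0,y,z]; print(a,((w-t)*100).round(2))"
```

```text
time_s: 15.52
tcp_pos: [0.591, 0.1248, 0.1421]
eef_rot: [179.7, -0.2, -103.6]
contact_force: [0.6, -1.4, 0.3]
gripper_width: 0.0006
gripper_force: 0.0
[-0.001   0.124   0.1311]
113 [-0.97 -4.49  0.93]
100 [-1.2  -5.44  1.22]
90 [-1.38 -6.2   1.29]
75 [-1.66 -7.33  1.14]
60 [-1.91 -8.38  0.69]
45 [-2.13 -9.29 -0.03]
30 [-2.29 -9.98 -0.96]
20 [ -2.37 -10.31  -1.67]
10 [ -2.42 -10.5   -2.43]
0 [ -2.43 -10.57  -3.21]
-3 [ -2.43 -10.56  -3.45]
```

```bash
python3 -m handwheel '[[1,-0.5,-2.5,0.9,0],[1,-1,-4.5,0.9,0],[1,-1.2,-5.4,1.2,0],[1,-1.4,-6.2,1.3,0],[1,-1.7,-7.3,1.1,0],[1,-1.9,-8.4,0.7,0],[1,-2.1,-9.3,0,0],[1,-2.1,-9.3,0,0]]'
python3 -c "
from h import *
im,P=shot('side');save('s4',im[120:280,220:400])
s=get_state(); R=Ro.from_euler('z',-13.5,degrees=True).as_matrix(); t=s['tcp_pos'];print(((t-[.563,.004,.011])@R).round(4))"
```

```text
time_s: 16.52
tcp_pos: [0.5708, 0.0308, 0.144]
eef_rot: [179.9, -0.1, -103.6]
contact_force: [-0.6, 0.1, -0.8]
gripper_width: 0.0006
gripper_force: 0.0
[0.0016 0.0283 0.1334]
```

View pics/s4.png

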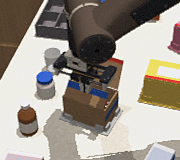

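The crop shows the blue-banded flap leaning inward under the fingertips (about (95,90)). I'm pressing it down.

```bash
python3 -m handwheel '[[1,-0.15,-0.7,-0.9,0],[1,-0.25,-1,-1.7,0],[1,-0.3,-1.2,-2.4,0],[1,-0.3,-1.3,-3,0],[1,-0.3,-1.3,-3.3,0],[1,-0.3,-1.3,-3.5,0],[1,-0.3,-1.3,-3.5,0]]'
```

```text
time_s: 17.45
tcp_pos: [0.5683, 0.0187, 0.1103]
eef_rot: [180.0, -0.0, -103.6]
contact_force: [-1.9, -0.6, 4.4]
gripper_width: 0.0005
gripper_force: 1.9
```

```bash
python3 -m handwheel '[[1,0,0,-0.2,0],[1,0,0,-0.2,0],[1,0,0,2,0],[1,0,0,7,0],[1,0,0,13,0],[1,0,0,18,0],[1,0,0,21,0],[1,0,0,21,0]]'
python3 - <<'E'
from h import *
im,P=shot('wrist');it,T=shot('top');save('w5',im)
s=get_state();R=Ro.from_euler('z',-13.5,degrees=True).as_matrix();print(((s['tcp_pos']-[.563,.004,.011])@R).round(4))
for n,A in(('w',P),('t',T)):
    L=(A.reshape(-1,3)-[.563,.004,.011])@R; x,y,z=L.T
    for e,mm in(('short',(abs(x)<.07)&(y>-.02)&(y<.05)&(z>.085)&(z<.16)),('long',(abs(x)<.07)&(y<-.045)&(y>-.12)&(z>.11)&(z<.22))):
        if mm.sum()>3:
            q=L[mm]; print(n,e,mm.sum(),np.percentile(q,[3,50,97],axis=0).round(4).tolist(), np.polyfit(q[:,1],q[:,2],1)[0])
E
```

```text
time_s: 18.45
tcp_pos: [0.5698, 0.0192, 0.323]
eef_rot: [-179.7, 0.2, -103.6]
contact_force: [0.4, 0.2, -1.3]
gripper_width: 0.0005
gripper_force: 0.0
[0.0018 0.0159 0.3087]
w short 6657 [[-0.0659, -0.0096, 0.0985], [-0.0005, 0.0179, 0.0999], [0.0658, 0.0469, 0.1014]] -0.0064138897958762545
w long 10512 [[-0.0658, -0.0998, 0.1146], [-0.0002, -0.0827, 0.1677], [0.0658, -0.0568, 0.1966]] -1.9843183610122725
t short 566 [[-0.0672, -0.0106, 0.0927], [-0.0293, 0.0087, 0.098], [0.058, 0.0471, 0.1028]] -0.010263932279930336
t long 737 [[-0.0661, -0.1002, 0.1128], [-0.0015, -0.0795, 0.159], [0.0654, -0.0568, 0.1959]] -1.9721175705584597
```

View pics/w5.png

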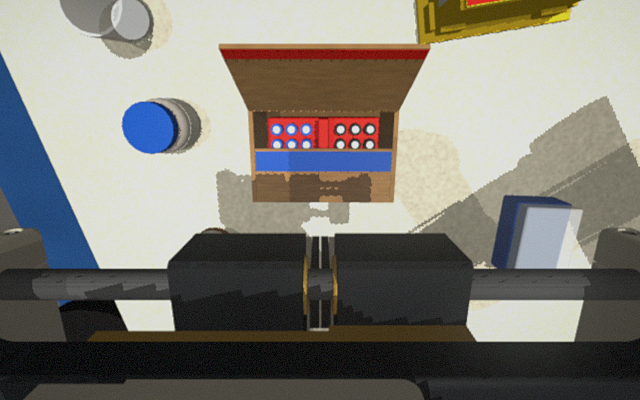

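```bash
python3 -m handwheel '[[1,-0.5,-2,0,0],[1,-1.6,-6.5,0,0],[1,-2.8,-11.2,0,0],[1,-3.6,-14.5,-2,0],[1,-3.9,-15.6,-6,0],[1,-3.9,-15.6,-11,0],[1,-3.9,-15.6,-14,0],[1,-3.9,-15.6,-14.6,0]]';python3 -m handwheel '[[1,0,0,0,0],[1,0,0,0,0]]'
python3 -c "
from h import *
s=get_state(); R=Ro.from_euler('z',-13.5,degrees=True).as_matrix(); t=s['tcp_pos'];print(((t-[.563,.004,.011])@R).round(4))
for a in range(120,-5,-10):
  c=np.radians(a); y=-.051+.085*np.cos(c)-.0095; z=.104+.085*np.sin(c); w=np.array([.563,.004,.011])+R@[0,y,z]; print(a,((w-t)*100).round(2))"
```

```text
time_s: 19.55
tcp_pos: [0.5274, -0.138, 0.1713]
eef_rot: [179.7, -0.1, -103.6]
contact_force: [-0.1, -0.6, 0.6]
gripper_width: 0.0002
gripper_force: 0.0
time_s: 19.8
tcp_pos: [0.5305, -0.1374, 0.1755]
eef_rot: [-179.9, 0.0, -103.6]
contact_force: [-0.2, -0.1, 0.3]
gripper_width: 0.0005
gripper_force: 0.0
[ 0.0014 -0.1451  0.1645]
120 [0.85 4.12 1.32]
110 [1.16 5.43 1.94]
100 [1.5  6.82 2.32]
90 [1.84 8.25 2.45]
80 [2.19 9.69 2.32]
70 [ 2.52 11.08  1.94]
60 [ 2.83 12.39  1.32]
50 [ 3.12 13.57  0.47]
40 [ 3.36 14.59 -0.58]
30 [ 3.56 15.41 -1.8 ]
20 [ 3.71 16.02 -3.14]
10 [ 3.8  16.39 -4.57]
0 [ 3.83 16.52 -6.05]
```

```bash
python3 -m handwheel '[[1,0.4,2,1,0],[1,0.9,4.1,1.4,0],[1,1.2,5.4,1.9,0],[1,1.5,6.8,2.3,0],[1,1.8,8.2,2.4,0],[1,2.2,9.7,2.3,0],[1,2.5,11.1,1.9,0],[1,2.8,12.4,1.3,0]]'; python3 -m handwheel '[[1,0.3,1.2,-0.9,0],[1,0.5,2.2,-1.9,0],[1,0.7,3,-3.1,0],[1,0.9,3.6,-4.5,0],[1,1,4,-5.8,0],[1,1,4.1,-6.8,0],[1,1,4.1,-7.4,0],[1,1,4.1,-7.4,0]]'
```

```text
time_s: 20.8
tcp_pos: [0.5579, -0.0123, 0.1866]
eef_rot: [180.0, -0.0, -103.6]
contact_force: [0.8, -1.5, 0.2]
gripper_width: 0.0006
gripper_force: 0.3
time_s: 21.8
tcp_pos: [0.5676, 0.0278, 0.1149]
eef_rot: [-180.0, 0.0, -103.6]
contact_force: [-7.6, 2.2, 17.1]
gripper_width: 0.0007
gripper_force: 8.4
```

Contact is firm at the expected height, so I'm lifting away to check.

```bash
python3 -m handwheel '[[1,0,0,0,0],[1,0,0,2,0],[1,0,0,7,0],[1,0,0,13,0],[1,0,0,18,0],[1,0,0,20,0],[1,0,0,20,0],[1,0,0,20,0]]'
python3 - <<'E'
from h import *
im,P=shot('wrist');si,S=shot('side');save('fin',np.vstack([im,cv2.resize(si[130:330,160:480],(640,200))]))
R=Ro.from_euler('z',-13.5,degrees=True).as_matrix()
for n,A in(('w',P),('s',S)):
    L=(A.reshape(-1,3)-[.563,.004,.011])@R; x,y,z=L.T
    m=(abs(x)<.07)&(y>-.045)&(y<.05)&(z>.08)&(z<.19); q=L[m]; print(n,m.sum(),np.percentile(q,[3,50,97],axis=0).round(4).tolist(), np.polyfit(q[:,1],q[:,2],1)[0])
E
```

```text
time_s: 22.8
tcp_pos: [0.5671, 0.0276, 0.3119]
eef_rot: [179.9, -0.0, -103.6]
contact_force: [-0.2, -0.0, -0.1]
gripper_width: 0.0003
gripper_force: 0.0
w 11988 [[-0.0658, -0.0422, 0.1035], [-0.0, 0.0003, 0.1049], [0.0658, 0.0467, 0.1064]] 0.0020559381712270714
s 808 [[-0.0663, -0.0419, 0.0985], [-0.0018, 0.0047, 0.1044], [0.0656, 0.0485, 0.1095]] -0.016062300466260684
```

View pics/fin.png

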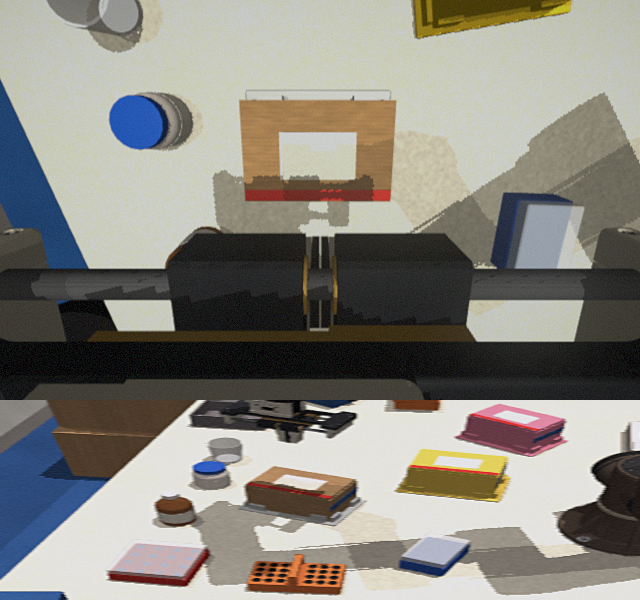

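The long flap lies level over the carton, with its white label at (317,155) and red edge at (317,195). The bystanders look undisturbed.

```bash
python3 -c "
from plant import r
print(r.close_job())"
```

```text
the job is handed in; nothing more can be done
None
```

The red rack is standing upright on the carton's floor and released, with the short flap folded down and the long flap over it, both level in the last camera check; the job was handed in after about 23 s of robot time, and no verdict came back.

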